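Load the battery into the portable test reader

ROBOT

A 7-joint arm with a two-finger parallel gripper is mounted at the origin on the work surface. World frame = base frame: x ahead of the robot, y to its left, z up, the work surface at z = 0. Lengths are in m, angles in degrees, forces in N, time in s.
With the tool pointing down it reaches from about 0.425 to 0.875 m from the base axis. Payload 4.7 kg.
Tool frame: the origin (TCP) lies at the very end of the fingers, on their centre line; the grasp point (between the pads) lies env.grip_point_offset behind it (env.grip_point_offset is the distance from the TCP to the grasp point, in m); z points along the fingers, y is the direction in which the jaws open and shut (so a half turn about z gives the same grasp; the last joint's range is limited). The gripper opens to 87 mm and grips with 3 to 60 N. Pads are 19 mm wide; open, the fingers measure 117 mm over their backs; the gripper's body (75 mm by 190 mm) begins 51 mm behind the grasp point.
Start: joints at [-70.926, 18.392, -4.016, 83.108, 1.295, 78.541, -3.26], TCP at [0.204, 0.617, 0.223] pointing down, gripper open.
Joint ranges: [-163.93, 163.93], [-17.29, 119.83], [-79.2, 71.16], [3.27, 140.29], [-89.18, 269.18], [5.43, 117.66], [-154.24, 154.24]. Speed limits (degrees/s): [147.25, 147.25, 180, 180, 180, 180, 180].

INTERFACE

Orientations are given as [roll, pitch, yaw] about the fixed x, y, z axes, in that order (R = Rz(yaw) Ry(pitch) Rx(roll)).
In Python, from cell import env gives the robot as it stands.
- The arm moves only by the tool send_rows, never from a script. Its argument "plan" is a list of rows, each a list of 7 numbers: the finger opening in mm, from 0 to 87, then the shift along the tool's x, y, z in mm, then the turn, a rotation vector about the tool's x, y, z in rad. A call has 1 to 12 rows; each row shifts and turns the commanded pose from where the row before left it, along the tool's axes as they then stand; what a row does not reach is not made up. A row lasts 1/10 s, in which the tool goes at most 50 mm and 8.59 degrees, less where a joint would pass 70% of its speed; a pose out of reach is approached as far as the arm can. A call is refused whole if a number of a shift passes 50 or a number of a turn 0.15, either way. A call with a gripper value outside its range is refused whole. The fingers move at their own pace and stop on an object; "grip_force" is the grip in N (left out, the last holds). Time passes only in rows, so rows that do not move let the fingers close. It gives the time, the measured TCP pose, the force and the opening at its end, in the units of the state.
- env.get_obs(): the state, without advancing time (a new reading comes with each control period).
- env.read_camera(name): name is "scene" or "top"; returns the picture (384x512x3 uint8, red, green, blue); there is no depth.
- env.get_calibration(name): a dict with "fx", "fy", "cx", "cy" (pixels), "k1" (the pictures are not rectified: a ray, as slopes to the right and down, at radius r is drawn at 1 + k1 r^2 times it, then the intrinsics apply), "extrinsics" (4x4, takes a point from camera to world coordinates). Camera axes: x right, y down, z forward; pixel columns grow to the right and rows downward; lengths in m; the calibration is good to about 2 mm. A picture is of the moment at which its call begins. get_calibration takes no time and is no camera call.
- env.sign_off(): hands the job in, once; it reports no verdict.
Trained networks look in the newest picture that a camera, given by its name, has taken for a name from the list of things; names that differ only in an ending like _2 or _b are one class to them, and where a whole thing is asked for, a point or a joint stands for the part that bears it (a point fixed in the world has none). Each returns a list of dicts, best first, with "confidence" (0 to 1); they miss things now and then, are a little off and sometimes report something else, mostly with a low value. They report only what shows in the picture. A call takes as long as a camera call. They do not tell look-alikes from the thing itself.
- env.regions_of(camera, query): "region" (384x512 bool, what is visible of it) and "rect" ([left, top, right, bottom] in pixels, round what is visible of it).
The state is a dict: "time_s": time; "qpos": joint angles; "joint_velocities": joint speeds; "effort": joint torques, N m; "tool_pos": TCP position; "tool_rot": TCP orientation; "force": force on the tool from outside, world axes, zero at the start; "wrist_torque": the same for the moment, N m; "grip_width": finger opening in m.
Only numpy, scipy, OpenCV 4.12 (cv2) and the standard library are available. Lean on these libraries where they do the work, as an engineer would, in place of code of your own. Each camera call takes 0.05 s, during which the arm holds its last target. There are 200 camera calls.

TASK

The portable test reader lies face down with its battery bay open. Take the larger of the two batteries, press its flat end against the coil-spring plate, bring it down past the retaining lip and let it go, so that it lies fully home in the bay with its nub end under the lip and against the contact wall. Leave the smaller battery where it lies.

Things in the scene. Friction and masses are not known exactly. Their poses are not given: they have to be found in the camera images.
- cell: Larger battery: black cylinder, 34 mm diameter, 60 mm long, plus a steel nub (10 mm diameter) standing out 2 mm at one end, a steel band near that end; about 140 g. Starts lying on the table; rolls if knocked. Origin: on its axis, midway along the 60 mm, 17 mm above what it lies on. x axis: along it, towards the nub; flat end at x = -30 mm.
- reader: White case 120 (x) x 176 (y) x 24 mm high, fixed, origin centre of underside, z up. Grey open-sided bay on top, floor z=24, centre line x=0. +y end: wall face y=52; lip 28 wide over the bay to y=47, z=63-66. Spring end -y: fixed block y<-48, top z=62. 45 deg cheeks, 10 long, at y=-11 and 44, to z=39; finger room between. Home: battery origin (0,20,41), nub to +y at the wall.
- spring_plate (a joint): Upright steel plate, 30 wide, z=26-82 in the reader frame, face at y=-4 minus this value (0 free, grows to 0.026 m as pressed to -y). Coil spring: 2.5 N at first, 7 N at 18 mm, 9 N at the end. To pass the lip the battery must hold it at 11 to 26 mm (battery origin y=0 to 15); let go below the lip, it pushes the battery home (value then 0.006).
- small_cell: Smaller battery, a bystander of the same look: 26 mm diameter, 46 mm long plus a 2 mm nub, lying on the table. Origin: on its axis, midway along the 46 mm; x axis along it towards the nub.
Things that resemble listed ones, but are neither listed nor needed, are in the scene too. What is shaped like the reader but orange or red is not meant.

How it is judged (in metres and radians):
At the end, for the whole second after the job is handed in: The larger battery lies at rest in the bay: origin within 7 mm of the bay's centre line and 36 to 45.5 mm above the table (41 when seated), along the bay to within 8 degrees, nub towards the contact wall and within 4 mm of it, so under the lip (x of cell in the frame of reader between -0.007 and 0.007 m and z of cell in the frame of reader between 0.036 and 0.0455 m and y of cell in the frame of reader between 0.016 and 0.025 m and x of reader in the frame of cell below -0.005 m and angle between the x axis of cell and the y axis of reader, either way round below 0.14 rad and linear speed of cell below 0.02 m/s); the robot touches nothing.
It fails at once if the smaller battery is moved more than 50 mm (distance of small_cell from where it was at the start of the episode above 0.05 m).
It also fails if it takes over 38 s, if anything falls off the work surface, if the arm or the gripper's body presses on something with over 40 N, if the wrist force passes 120 N, or if a joint passes its speed limit or range.

## Working session

There is one attempt and no reset: what is moved stays moved. The work goes in short steps, Python scripts to look and compute and a tool call to move; the robot and the scene stay as the last step left them, time stands still between calls to the robot, and variables do not carry over. Pictures are saved under pics/ and viewed, about 8 in all and at most 12, crops included, and the job is handed in when it is done.

Besides the shell and the picture viewer there is one more tool, called as a command line: name --pt "numbers of a row" for each row, then --argument value for the rest. send_rows: Moves the arm, as the interface text tells. Its arguments: {"type":"object","properties":{"plan":{"type":"array"},"grip_force":{"type":"number"}},"required":["plan"]}

```bash
ls; mkdir -p pics
python3 - <<'E'
from cell import env
import cv2
for c in("scene","top"):
    im=env.read_camera(c); cv2.imwrite(f"pics/{c}0.png",im[:,:,::-1])
    for q in("cell","reader","small_cell","spring_plate"):
        for d in env.regions_of(c,q): print(c,q,round(d["confidence"],2),d["rect"],d["region"].sum())
    k=env.get_calibration(c);print(k)
print(env.grip_point_offset,env.get_obs())
E
```

```text
pics
scene cell 0.76 [144.6, 181.2, 168.1, 208.8] 433
scene reader 0.82 [166.7, 119.4, 245.9, 169.6] 2593
scene reader 0.62 [260.0, 220.6, 362.9, 294.1] 4698
scene reader 0.57 [307.8, 160.4, 401.8, 231.6] 3542
scene small_cell 0.64 [216.9, 185.8, 234.9, 210.7] 255
scene spring_plate 0.67 [196.7, 122.0, 207.9, 140.4] 163
scene spring_plate 0.65 [344.8, 166.5, 360.2, 191.2] 183
scene spring_plate 0.49 [296.8, 227.8, 311.2, 248.8] 163
{'fx': 484.1685815419267, 'fy': 484.1685815419267, 'cx': 248.12609836998277, 'cy': 184.17663671057127, 'k1': -0.07960234953576183, 'extrinsics': array([[-0.38098355,  0.64576153, -0.6616975 ,  1.1811381 ],
       [ 0.92450968,  0.25713211, -0.28136264,  0.22428913],
       [-0.0115495 , -0.71894028, -0.69497589,  0.78688485],
       [ 0.        ,  0.        ,  0.        ,  1.        ]])}
top cell 0.62 [354.0, 143.4, 376.3, 176.4] 573
top cell 0.58 [174.9, 124.8, 183.6, 144.5] 116
top reader 0.84 [98.3, 199.8, 206.1, 285.6] 5985
top reader 0.76 [304.7, 223.7, 402.3, 305.7] 5901
top reader 0.56 [132.7, 108.4, 224.3, 175.1] 5517
top small_cell 0.72 [280.0, 16
[... 577 characters left out ...]
}
0.0187 {'time_s': 0.5, 'qpos': array([-70.92557645,  18.3923308 ,  -4.01679252,  83.10998989,
         1.29451448,  78.54087783,  -3.26106964]), 'joint_velocities': array([-0.00575488,  0.03316769,  0.05281571,  0.00407197,  0.00786962,
       -0.01567543, -0.08033356]), 'effort': array([ 6.35738543e-04, -4.90603030e+01, -4.02297713e-01, -3.12461436e+01,
       -6.38121972e-02,  3.46194010e-02,  3.71350541e-05]), 'tool_pos': array([0.20375322, 0.6172398 , 0.2225606 ]), 'tool_rot': array([1.79998086e+02, 2.15720877e-03, 1.61733918e+02]), 'force': array([ 0.08504482, -1.07505842, -0.16344108]), 'wrist_torque': array([ 0.06913968, -0.01311406,  0.04034692]), 'grip_width': 0.08699269136040483}
```

Run:
```python
import cv2,numpy as np
a=cv2.imread("pics/scene0.png");b=cv2.imread("pics/top0.png")
cv2.imwrite("pics/a0.png",cv2.resize(b,(800,600),interpolation=cv2.INTER_CUBIC))
cv2.imwrite("pics/b0.png",cv2.resize(a,(800,600),interpolation=cv2.INTER_CUBIC))
```

```text
(no output)
```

View pics/a0.png

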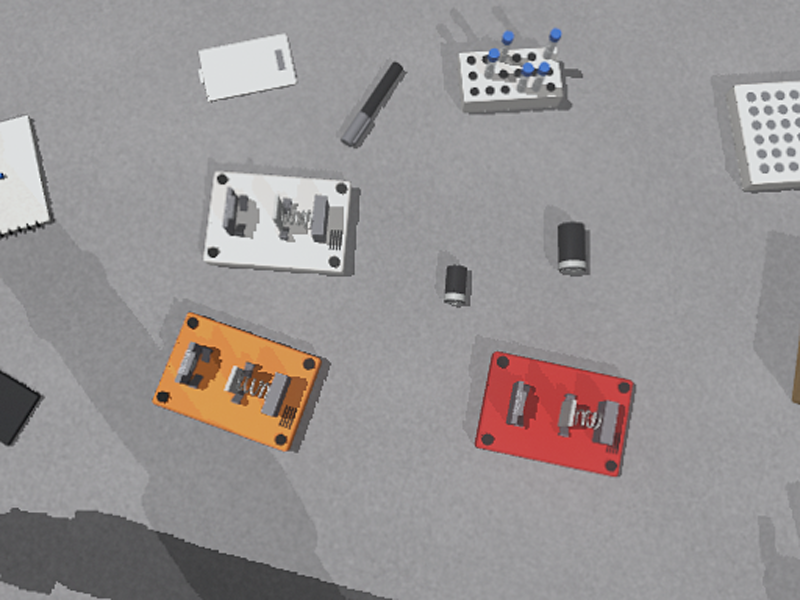

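View pics/b0.png

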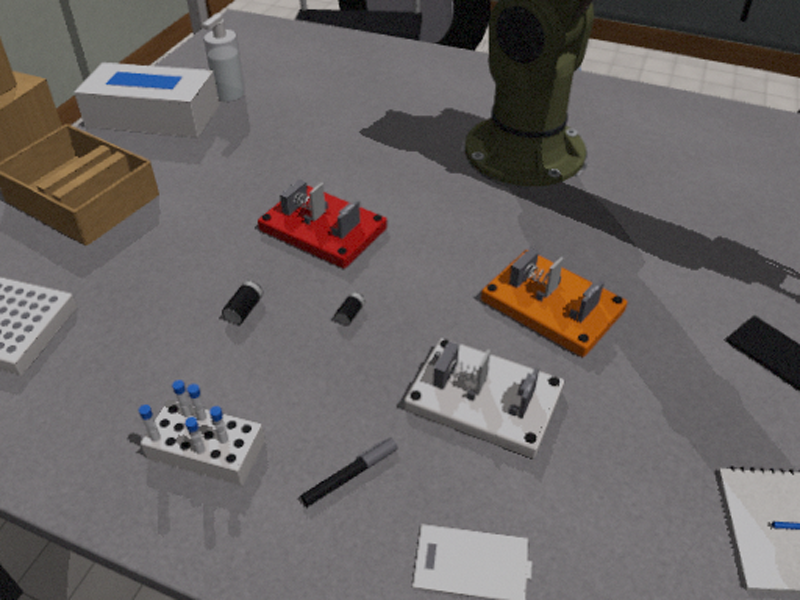

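Both pictures show the same layout (pixels at 800x600).

| Thing | Top view | Scene view | Choice |
|---|---|---|---|
| Large black cylinder, band at bottom (nub towards -x) | (572,248) | (242,302) | the battery I want |
| Smaller cylinder | (456,285) | (350,308) | bystander |
| Black pen | (372,103) | (350,470) | not a battery |
| White reader, spring end right (-y) and wall left (+y) | (280,222) | (485,395) | the reader I want |
| Orange reader | (240,380) | (555,300) | ignore |
| Red reader | (555,412) | (322,222) | ignore |

Next I fit poses by silhouette in both cameras.

```bash
cat > h.py <<'E'
import numpy as np,cv2
from scipy.optimize import minimize
from cell import env
def proj(c,P):
    k=env.get_calibration(c);T=np.linalg.inv(k["extrinsics"]);p=P@T[:3,:3].T+T[:3,3]
    s=p[:,:2]/p[:,2:];s=s*(1+k["k1"]*(s**2).sum(1,keepdims=True))
    return s*[k["fx"],k["fy"]]+[k["cx"],k["cy"]]
def place(P,x,y,z,a):
    c,s=np.cos(a),np.sin(a);return P@np.array([[c,s,0],[-s,c,0],[0,0,1]])+[x,y,z]
def box(x0,x1,y0,y1,z0,z1): return np.array([[x,y,z] for x in(x0,x1) for y in(y0,y1) for z in(z0,z1)])
t=np.linspace(0,2*np.pi,40,endpoint=False)
def cyl(r,l,nub=True):
    f=lambda x,r:np.c_[np.full(40,x),r*np.cos(t),r*np.sin(t)]
    return [np.r_[f(-l/2,r),f(l/2,r)],np.r_[f(l/2,.005),f(l/2+.002,.005)]]
READER=[box(-.06,.06,-.088,.088,0,.024),box(-.014,.014,.047,.06,.024,.066),box(-.014,.014,-.06,-.048,.024,.062)]
def mask(c,parts,pose):
    m=np.zeros((384*4,512*4),np.uint8)
    for P in parts:
        h=cv2.convexHull(((proj(c,place(P,*pose))+.5)*4).astype(np.int32));cv2.fillConvexPoly(m,h,1)
    return m
def fit(obs,parts,z,x0,cams=("top","scene")):
    O={c:cv2.resize(obs[c].astype(np.uint8),None,fx=4,fy=4,interpolation=cv2.INTER_NEAREST) for c in cams}
    def cost(v):
        s=0
        for c in cams:
            m=mask(c,parts,(v[0],v[1],z,v[2]));s-=(m&O[c]).sum()/(m|O[c]).sum()
        return s/len(cams)
    sim=np.array([x0]+[np.array(x0)+d for d in np.diag([.01,.01,.15])])
    r=minimize(cost,x0,method="Nelder-Mead",options=dict(initial_simplex=sim,xatol=1e-5,fatol=1e-5))
    r=minimize(cost,r.x,method="Nelder-Mead",options=dict(initial_simplex=r.x+np.array([[0,0,0],[.004,0,0],[0,.004,0],[0,0,.06]])))
    return r.x,r.fun
def ray(c,uv,z):
    k=env.get_calibration(c);d=(np.array(uv)-[k["cx"],k["cy"]])/[k["fx"],k["fy"]];s=d
    for _ in range(9): s=d/(1+k["k1"]*(s**2).sum())
    E=k["extrinsics"];v=E[:3,:3]@[*s,1];return E[:3,3]+v*(z-E[2,3])/v[2]
def region(c,q,uv):
    L=[d for d in env.regions_of(c,q)]
    return min(L,key=lambda d:np.hypot((d["rect"][0]+d["rect"][2])/2-uv[0],(d["rect"][1]+d["rect"][3])/2-uv[1]))["region"]
E
python3 - <<'E'
from h import *
env.read_camera("top");env.read_camera("scene")
for n,q,tu,su,parts,z,a in [("reader","reader",(179,142),(310,257),READER,0,0),("cell","cell",(365,160),(156,195),cyl(.017,.06),.017,np.pi),("small","small_cell",(287,180),(226,198),cyl(.013,.046),.013,np.pi)]:
    o={"top":region("top",q,tu),"scene":region("scene",q,su)}
    g=ray("top",tu,z+.01);print(n,"guess",g.round(3))
    for cams in(("top","scene"),("top",),("scene",)):
        v,f=fit(o,parts,z,[g[0],g[1],a],cams);print(cams,v[:2].round(4),np.degrees(v[2]).round(1),round(f,3))
im=cv2.imread("pics/top0.png")
A=cv2.resize(im[100:190,120:230],(800,655))[:590];B=cv2.resize(im[135:205,270:390],(800,467))
cv2.imwrite("pics/c1.png",np.vstack([cv2.resize(A,(480,354)),cv2.resize(B[:, :],(480,240))]))
E
```

```text
reader guess [0.582 0.101 0.01 ]
('top', 'scene') [0.5807 0.102 ] -3.8 -0.961
('top',) [0.5812 0.1018] -3.9 -0.975
('scene',) [0.5783 0.1025] -3.4 -0.96
cell guess [ 0.548 -0.267  0.027]
('top', 'scene') [ 0.5548 -0.271 ] 179.5 -0.949
('top',) [ 0.5547 -0.2712] 179.7 -0.95
('scene',) [ 0.5548 -0.2708] 180.3 -0.956
small guess [ 0.506 -0.114  0.023]
('top', 'scene') [ 0.504  -0.1231] 176.9 -0.933
('top',) [ 0.5045 -0.123 ] 176.8 -0.935
('scene',) [ 0.5039 -0.1229] 177.7 -0.935
```

View pics/c1.png

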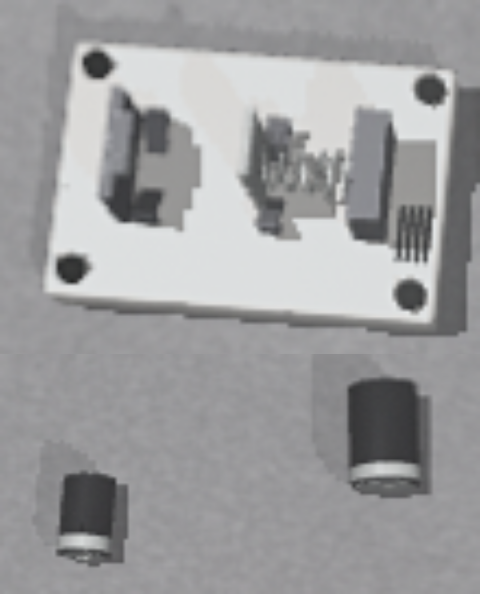

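The crop confirms the choice: large cell at top right with the band and nub down (-x), small cell at lower left. On the white reader the wall and lip are at left and the spring and block at right. The poses from the two cameras agree within 3 mm. I move over the cell now.

send_rows --pt "65 0 0 0 0 0 -0.107" --pt "65 0 0 0 0 0 -0.107" --pt "65 0 0 0 0 0 -0.106" --pt "65 -33 -48 0 0 0 0" --pt "65 -33 -48 0 0 0 0" --pt "65 -33 -48 0 0 0 0" --pt "65 -33 -48 0 0 0 0" --pt "65 -33 -48 0 0 0 0" --pt "65 -33 -48 0 0 0 0" --pt "65 -33 -48 0 0 0 0" --pt "65 -33 -48 0 0 0 0" --pt "65 -33 -48 0 0 0 0" --grip_force 35

```text
time_s: 2.1
tool_pos: [0.4601, 0.245, 0.223]
tool_rot: [179.9, 0.1, -179.9]
force: [0.6, 0.4, 0.0]
grip_width: 0.0654
```

send_rows --pt "65 -6 -44 0 0 0 0" --pt "65 -6 -44 0 0 0 0" --pt "65 -6 -44 0 0 0 0" --pt "65 -6 -44 0 0 0 0" --pt "65 -6 -44 0 0 0 0" --pt "65 -6 -44 0 0 0 0" --pt "65 -6 -44 0 0 0 0" --pt "65 -6 -44 0 0 0 0" --pt "65 -6 -44 0 0 0 0" --pt "65 0 -44 0 0 0 0" --pt "65 0 0 0 0 0 0" --pt "65 0 0 0 0 0 0"

```text
time_s: 3.3
tool_pos: [0.5133, -0.1943, 0.2226]
tool_rot: [180.0, 0.0, 179.9]
force: [-0.0, 1.1, -0.3]
grip_width: 0.0652
```

send_rows --pt "65 -14 -26 0 0 0 0" --pt "65 -14 -26 0 0 0 0" --pt "65 -13 -25 0 0 0 0" --pt "65 0 0 35 0 0 0" --pt "65 0 0 35 0 0 0" --pt "65 0 0 35 0 0 0" --pt "65 0 0 30 0 0 0" --pt "65 0 0 0 0 0 0" --pt "65 0 0 0 0 0 0"

```text
time_s: 4.2
tool_pos: [0.5554, -0.2687, 0.0879]
tool_rot: [180.0, -0.0, -179.8]
force: [0.6, 0.6, 0.9]
grip_width: 0.0651
```

```bash
cat > look.py <<'E'
import sys
from h import *
n=sys.argv[1];L=[]
for c,r in zip(("top","scene"),sys.argv[2:4]):
    x0,y0,x1,y1=map(int,r.split(","));im=env.read_camera(c)[y0:y1,x0:x1,::-1];L.append(cv2.resize(im,(390,int(390*(y1-y0)/(x1-x0))),interpolation=cv2.INTER_CUBIC))
H=max(i.shape[0] for i in L);L=[cv2.copyMakeBorder(i,0,H-i.shape[0],0,0,0) for i in L]
cv2.imwrite(f"pics/{n}.png",np.hstack(L));o=env.get_obs();print(o["tool_pos"].round(4),o["tool_rot"].round(2),o["force"].round(1),round(o["grip_width"],4),o["time_s"])
E
python3 look.py d1 310,100,430,220 90,120,210,240
```

```text
[ 0.5564 -0.27    0.0897] [-179.96    0.19 -179.87] [ 0.7 -0.3  1. ] 0.065 4.3
```

View pics/d1.png

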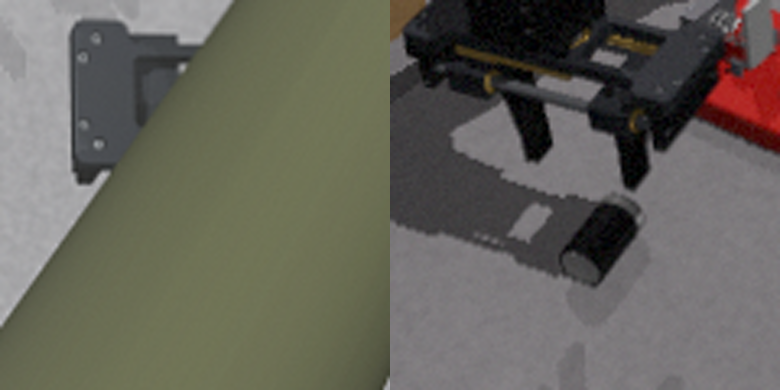

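The right crop shows the open fingers straddling the cell, about (625,230) in the crop, with the red reader clear of the gripper. I descend, grip and lift.

send_rows --pt "65 0 -1 25 0 0 0" --pt "65 0 0 25 0 0 0" --pt "65 0 0 20 0 0 0" --pt "65 0 0 14 0 0 0" --pt "65 0 0 0 0 0 0" --pt "65 0 0 0 0 0 0" --pt "30 0 0 0 0 0 0" --pt "30 0 0 0 0 0 0" --pt "30 0 0 0 0 0 0" --pt "30 0 0 0 0 0 0" --pt "30 0 0 0 0 0 0" --pt "30 0 0 0 0 0 0" --grip_force 40

```text
time_s: 5.5
tool_pos: [0.5549, -0.2712, 0.0037]
tool_rot: [-180.0, 0.0, -179.9]
force: [-0.2, 0.0, 1.4]
grip_width: 0.0332
```

send_rows --pt "30 0 0 -30 0 0 0" --pt "30 0 0 -45 0 0 0" --pt "30 0 0 -45 0 0 0" --pt "30 0 0 -45 0 0 0" --pt "30 0 0 -15 0 0 0" --pt "30 0 0 0 0 0 0"

```text
time_s: 6.1
tool_pos: [0.556, -0.2718, 0.1859]
tool_rot: [-179.9, 0.3, -179.9]
force: [-0.5, 0.1, -1.2]
grip_width: 0.0329
```

send_rows --pt "30 0 0 0 0 0 0.137" --pt "30 0 0 0 0 0 0.137" --pt "30 0 0 0 0 0 0.137" --pt "30 0 0 0 0 0 0.137" --pt "30 0 0 0 0 0 0.137" --pt "30 0 0 0 0 0 0.137" --pt "30 0 0 0 0 0 0.137" --pt "30 0 0 0 0 0 0.137" --pt "30 0 0 0 0 0 0.137" --pt "30 0 0 0 0 0 0.137" --pt "30 0 0 0 0 0 0.137" --pt "30 0 0 0 0 0 0.132"

```text
time_s: 7.3
tool_pos: [0.5533, -0.2703, 0.1804]
tool_rot: [-179.7, -0.1, 85.8]
force: [0.1, -0.5, -1.5]
grip_width: 0.0331
```

send_rows --pt "30 40 0 0 0 0 0" --pt "30 40 0 0 0 0 0" --pt "30 40 0 0 0 0 0" --pt "30 40 0 0 0 0 0" --pt "30 40 0 0 0 0 0" --pt "30 40 0 0 0 0 0" --pt "30 40 0 0 0 0 0" --pt "30 40 0 0 0 0 0" --pt "30 40 1 0 0 0 0" --pt "30 40 1 0 0 0 0" --pt "30 5 0 0 0 0 0" --pt "30 0 0 0 0 0 0"

```text
time_s: 8.5
tool_pos: [0.5822, 0.1347, 0.1806]
tool_rot: [-179.8, 0.1, 86.4]
force: [-0.2, -0.9, -0.6]
grip_width: 0.033
```

```bash
cat > rel.py <<'E'
from h import *
o=env.get_obs();a=np.radians(-3.8);d=o["tool_pos"][:2]-[.5807,.102]
print("TCP in reader x,y mm",(np.array([[np.cos(a),np.sin(a)],[-np.sin(a),np.cos(a)]])@d*1e3).round(1),"z",o["tool_pos"][2].round(4),o["tool_rot"].round(2),o["force"].round(1),round(o["grip_width"],4),o["time_s"])
E
python3 rel.py; python3 look.py e1 110,70,250,210 240,170,380,310
```

```text
TCP in reader x,y mm [-0.7 32.7] z 0.1806 [-1.7977e+02  1.5000e-01  8.6380e+01] [-0.2 -0.9 -0.6] 0.033 8.5
[0.583  0.131  0.1818] [-1.7987e+02  1.4000e-01  8.6080e+01] [-0.1 -0.4 -1. ] 0.0332 8.6
```

View pics/e1.png

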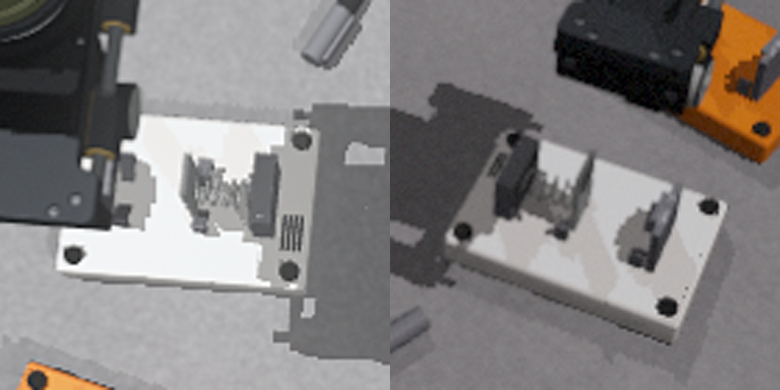

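The crops show the gripper at the wall end, over the bay. Descending to just above lip height.

send_rows --pt "30 3 0 20 0 0 0" --pt "30 0 0 30 0 0 0" --pt "30 0 0 30 0 0 0" --pt "30 0 0 20 0 0 0" --pt "30 0 0 7 0 0 0" --pt "30 0 0 0 0 0 0" --pt "30 0 0 0 0 0 0"

```text
time_s: 9.3
tool_pos: [0.5849, 0.1349, 0.0776]
tool_rot: [179.9, -0.0, 86.1]
force: [-0.4, -0.4, -0.6]
grip_width: 0.0331
```

```bash
python3 rel.py; python3 look.py f1 110,70,250,210 240,150,380,290;python3 rel.py
```

```text
TCP in reader x,y mm [ 2.  33.1] z 0.0776 [ 1.7991e+02 -2.0000e-02  8.6080e+01] [-0.4 -0.4 -0.6] 0.0331 9.3
[0.5852 0.1356 0.078 ] [ 1.7987e+02 -6.0000e-02  8.6130e+01] [-0.  -0.3 -2.3] 0.0329 9.4
TCP in reader x,y mm [ 2.2 33.9] z 0.078 [ 1.7987e+02 -6.0000e-02  8.6130e+01] [-0.  -0.3 -2.3] 0.0329 9.4
```

View pics/f1.png

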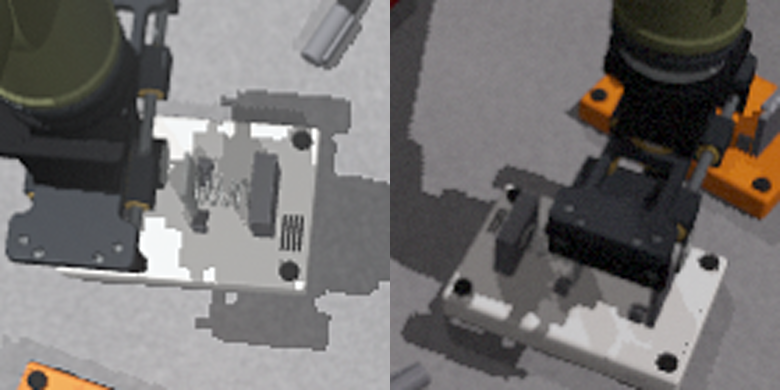

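The cell is over the bay just above lip height, about 2 mm off the centre line. I correct that, lower 5 mm and press slowly against the plate.

send_rows --pt "30 0 -2 5 0 0 0" --pt "30 0 0 0 0 0 0" --pt "30 -4 0 0 0 0 0" --pt "30 -4 0 0 0 0 0" --pt "30 -4 0 0 0 0 0" --pt "30 -3 0 0 0 0 0" --pt "30 -3 0 0 0 0 0" --pt "30 0 0 0 0 0 0" --pt "30 0 0 0 0 0 0"

```text
time_s: 10.3
tool_pos: [0.5811, 0.1188, 0.0718]
tool_rot: [180.0, -0.1, 86.2]
force: [0.3, 3.8, -1.5]
grip_width: 0.0331
```

```bash
python3 rel.py
```

```text
TCP in reader x,y mm [-0.8 16.8] z 0.0718 [ 1.7998e+02 -6.0000e-02  8.6200e+01] [ 0.3  3.8 -1.5] 0.0331 10.3
```

The force of about 4 N matches the spring at roughly 7–9 mm. Pressing 10 mm more.

send_rows --pt "30 -3 0 0 0 0 0" --pt "30 -3 0 0 0 0 0" --pt "30 -2 0 0 0 0 0" --pt "30 -2 0 0 0 0 0" --pt "30 0 0 0 0 0 0" --pt "30 0 0 0 0 0 0" --pt "30 0 0 0 0 0 0"

```text
time_s: 11.0
tool_pos: [0.5805, 0.1099, 0.0718]
tool_rot: [180.0, -0.1, 86.2]
force: [1.3, 6.5, -0.5]
grip_width: 0.033
```

```bash
python3 rel.py; python3 look.py g1 110,70,250,210 240,150,380,290;python3 rel.py
```

```text
TCP in reader x,y mm [-0.7  7.8] z 0.0718 [ 1.7997e+02 -1.2000e-01  8.6250e+01] [ 1.3  6.5 -0.5] 0.033 11.0
[0.5805 0.1099 0.0718] [ 1.7997e+02 -1.3000e-01  8.6240e+01] [ 0.9  5.6 -0.8] 0.0329 11.1
TCP in reader x,y mm [-0.8  7.9] z 0.0718 [ 1.7997e+02 -1.3000e-01  8.6240e+01] [ 0.9  5.6 -0.8] 0.0329 11.1
```

View pics/g1.png

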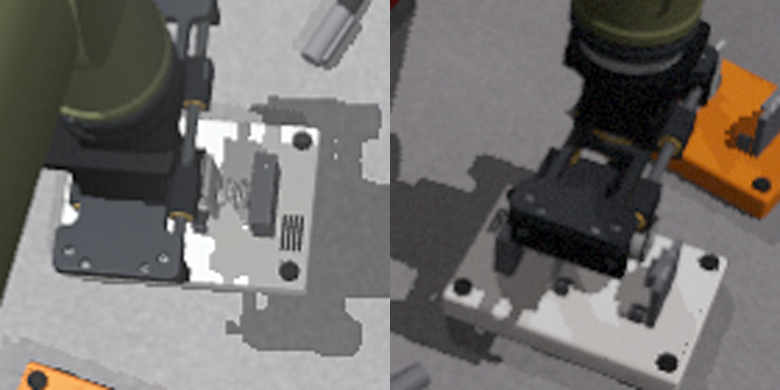

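In the scene crop the nub end, at about (640,240), stands clear of the lip at about (665,265). The plate is pressed and the force is about 6 N. I press 2 mm more, then go down.

send_rows --pt "30 -2 0 0 0 0 0" --pt "30 0 0 4 0 0 0" --pt "30 0 0 5 0 0 0" --pt "30 0 0 5 0 0 0" --pt "30 0 0 5 0 0 0" --pt "30 0 0 5 0 0 0" --pt "30 0 0 5 0 0 0" --pt "30 0 0 0 0 0 0" --pt "30 0 0 0 0 0 0"

```text
time_s: 12.0
tool_pos: [0.5805, 0.1081, 0.0425]
tool_rot: [179.9, -0.1, 86.3]
force: [1.9, 6.1, -2.9]
grip_width: 0.0331
```

```bash
python3 rel.py
```

```text
TCP in reader x,y mm [-0.6  6.1] z 0.0425 [ 1.7995e+02 -1.2000e-01  8.6270e+01] [ 1.9  6.1 -2.9] 0.0331 12.0
```

send_rows --pt "30 0 0 4 0 0 0" --pt "30 0 0 4 0 0 0" --pt "30 0 0 3 0 0 0" --pt "30 0 0 2 0 0 0" --pt "30 0 0 1 0 0 0" --pt "30 0 0 0 0 0 0" --pt "30 0 0 0 0 0 0"

```text
time_s: 12.7
tool_pos: [0.5806, 0.1083, 0.0291]
tool_rot: [180.0, -0.1, 86.3]
force: [-0.6, 7.0, 1.3]
grip_width: 0.0332
```

```bash
python3 rel.py; python3 look.py i1 110,70,250,210 240,150,380,290;python3 rel.py
```

```text
TCP in reader x,y mm [-0.5  6.2] z 0.0291 [ 1.7996e+02 -1.5000e-01  8.6260e+01] [-0.6  7.   1.3] 0.0332 12.7
[0.5806 0.1082 0.0291] [ 1.7996e+02 -1.5000e-01  8.6260e+01] [0.3 6.3 0.9] 0.0328 12.8
TCP in reader x,y mm [-0.6  6.2] z 0.0291 [ 1.7996e+02 -1.5000e-01  8.6260e+01] [0.3 6.3 0.9] 0.0328 12.8
```

View pics/i1.png

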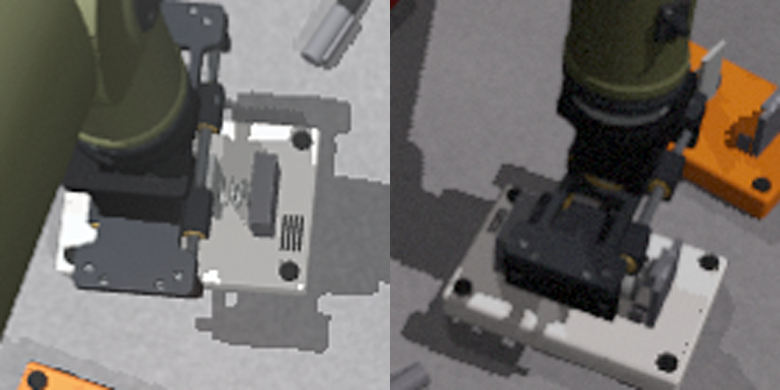

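The cell is now below lip level beside the contact wall. I seat it on the floor, ease it towards the wall and let go.

send_rows --pt "30 0 0 1.5 0 0 0" --pt "30 3 0 0 0 0 0" --pt "30 3 0 0 0 0 0" --pt "30 3 0 0 0 0 0" --pt "30 2 0 0 0 0 0" --pt "30 0 0 0 0 0 0" --pt "30 0 0 0 0 0 0"

```text
time_s: 13.5
tool_pos: [0.5812, 0.1162, 0.0277]
tool_rot: [180.0, 0.0, 86.1]
force: [-1.1, 2.5, 6.2]
grip_width: 0.0334
```

```bash
python3 rel.py
```

```text
TCP in reader x,y mm [-0.4 14.2] z 0.0277 [1.7997e+02 4.0000e-02 8.6130e+01] [-1.1  2.5  6.2] 0.0334 13.5
```

send_rows --pt "40 0 0 0 0 0 0" --pt "50 0 0 0 0 0 0" --pt "60 0 0 0 0 0 0" --pt "60 0 0 0 0 0 0" --pt "60 0 0 0 0 0 0" --pt "60 0 0 0 0 0 0"

```text
time_s: 14.1
tool_pos: [0.5808, 0.1168, 0.027]
tool_rot: [-180.0, 0.0, 86.2]
force: [-1.0, -0.1, -0.4]
grip_width: 0.0595
```

```bash
python3 rel.py
```

```text
TCP in reader x,y mm [-0.9 14.8] z 0.027 [-1.800e+02  1.000e-02  8.616e+01] [-1.  -0.1 -0.4] 0.0595 14.1
```

Released, with no force left on the tool. Retreating up and aside for a look.

send_rows --pt "60 0 0 -15 0 0 0" --pt "60 0 0 -30 0 0 0" --pt "60 0 0 -40 0 0 0" --pt "60 0 0 -40 0 0 0" --pt "60 0 0 -40 0 0 0" --pt "60 40 0 0 0 0 0" --pt "60 40 0 0 0 0 0" --pt "60 40 0 0 0 0 0" --pt "60 40 0 0 0 0 0" --pt "60 40 0 0 0 0 0" --pt "60 40 0 0 0 0 0" --pt "60 40 0 0 0 0 0"

```text
time_s: 15.3
tool_pos: [0.5996, 0.398, 0.1935]
tool_rot: [179.9, -0.0, 86.2]
force: [0.9, -0.0, 0.4]
grip_width: 0.0597
```

```bash
python3 look.py j1 120,90,240,190 250,190,370,290
python3 - <<'E'
from h import *
env.read_camera("top");env.read_camera("scene")
for c in("top","scene"):
  for q in("cell","small_cell","spring_plate"):
    for d in env.regions_of(c,q): print(c,q,round(d["confidence"],2),d["rect"],d["region"].sum())
E
```

```text
[0.5969 0.405  0.1917] [-1.7995e+02 -1.7000e-01  8.6740e+01] [-0.7  0.9  0.5] 0.0599 15.4
top cell 0.58 [146.1, 126.2, 182.5, 148.3] 523
top small_cell 0.54 [281.4, 169.0, 297.4, 195.5] 317
top spring_plate 0.7 [177.8, 124.9, 189.8, 148.4] 145
top spring_plate 0.64 [360.4, 257.4, 372.0, 274.3] 146
top spring_plate 0.54 [145.6, 233.3, 157.9, 253.8] 146
scene cell 0.92 [302.5, 236.6, 335.5, 262.4] 475
scene small_cell 0.72 [215.9, 187.9, 235.1, 210.7] 246
scene spring_plate 0.75 [194.6, 118.9, 208.0, 142.0] 219
scene spring_plate 0.74 [346.8, 166.8, 357.9, 192.3] 185
scene spring_plate 0.71 [305.4, 224.2, 307.9, 240.4] 62
```

View pics/j1.png

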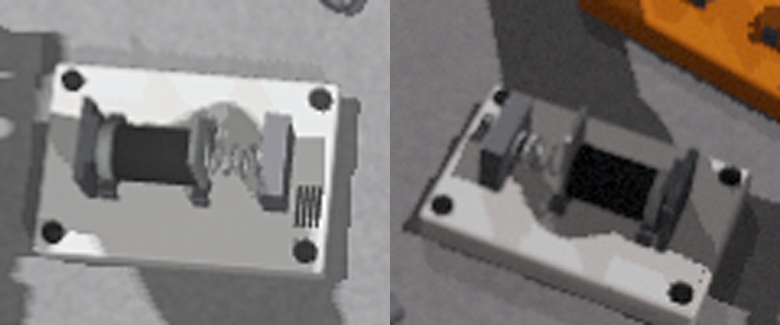

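The cell lies in the bay, at about (150,155) in the top crop. Its band is under the lip at the wall, the plate is against the flat end, and it lies along the bay. One numeric check against the home pose before handing in.

Run:
```python
from h import *
r=(.5807,.102,0,np.radians(-3.8))
O={c:(env.read_camera(c),region(c,"cell",u))[1] for c,u in(("top",(164,137)),("scene",(319,249)))}
def cellparts(y,z):
    P=cyl(.017,.06)[0];return np.c_[-P[:,1],P[:,0]+y,P[:,2]+z]
for c in O:
    yy,xx=np.nonzero(O[c]);print(c,"seen x",xx.min(),xx.max(),"y",yy.min(),yy.max())
    for y,z in((.014,.041),(.02,.041),(.026,.041),(.02,.049)):
        p=proj(c,place(cellparts(y,z),*r));m=mask(c,[cellparts(y,z)],r)[::4,::4]>0
        print(y,z,p.min(0).round(1),p.max(0).round(1),"seen inside",round((O[c]&m).sum()/O[c].sum(),3))
o=env.get_obs();print(o["time_s"],o["force"].round(1))
```

```text
top seen x 149 179 y 127 146
0.014 0.041 [151.6 127.6] [186.  147.8] seen inside 0.859
0.02 0.041 [148.5 127.4] [183.  147.5] seen inside 0.955
0.026 0.041 [145.4 127.1] [179.9 147.3] seen inside 0.959
0.02 0.049 [147.6 126. ] [182.4 146.4] seen inside 0.996
scene seen x 304 332 y 235 257
0.014 0.041 [300.5 232.8] [335.6 259.6] seen inside 1.0
0.02 0.041 [303.3 233.8] [338.5 260.6] seen inside 0.977
0.026 0.041 [306.2 234.8] [341.4 261.7] seen inside 0.864
0.02 0.049 [303.6 231.2] [339.  258.1] seen inside 0.93
16.0 [ 0.6 -0.5 -0. ]
```

```bash
python3 -c "
from cell import env
print(env.sign_off())"
```

```text
the job is handed in; nothing more can be done
None
```

I put the larger battery in the white reader's bay and handed the job in at about 16 s. No verdict is reported.

**What I did:** I gripped the battery across its middle and turned it so the nub faced the contact wall. I pressed the spring plate until the tool read about 6–7 N, lowered the battery past the lip to the floor, eased it towards the wall and let go. The gripper then went up and aside.

**Last checks:**
- **Position along the bay:** the visible ends match the home position (y = 20 mm) to about 1 pixel in both cameras. The picture shows the nub end under the lip and the plate against the flat end.
- **Height:** this check was not clear-cut. The top camera's outline overlapped slightly better with a model 8 mm too high (0.996 against 0.955). The scene camera favoured the seated height (0.977 against 0.93), and the tool felt the floor at the seated height before I let go.
- **Robot:** the force on the tool was about zero, so it was touching nothing.
- **Smaller battery:** the networks found it within a few pixels of where it started, so it was not disturbed.
- **Disagreement while pressing:** the spring force suggested 2–3 mm less compression than the arm position did. I pressed 2 mm more to cover that before going down.

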